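Refit the control module and the splined gear of a bench gear drive

TASK

Put the gear drive back together: first take the flat module out of its wooden stand, slide it down fully home into the slot of the grey drive housing and let go of it. Then take the larger gear, the one with the square hub, set it over the splined spindle with its teeth disc downward, turn it until the splines mesh, and push it fully home so that the spring collar under it is pressed all the way down. Finish while still gripping the gear and holding it pressed down; leave the smaller gear and the jar where they are.

Things in the scene. Friction and masses are not known exactly. Their poses are not given: they have to be found in the camera images.
- drive: Fixed grey drive housing, a block 110 mm (x) by 200 mm (y) by 60 mm high, with a low foot flange. Origin: centre of its underside. Its upright slot lies at y = +55 mm, the spindle at y = -55 mm, both at x = 0.
- slot_floor (a point): Centre of the floor of the slot, 20 mm above the table, axes as the drive. The slot is 63 mm long (x), 10.5 mm wide (y), 40 mm deep below the housing's top. A black flared lip round its mouth stands 9 mm above the housing's top and widens the mouth to about 19 mm (y).
- slot_mouth (a point): Centre of the slot's mouth, level with the housing's top (60 mm above the table), axes as the drive.
- module: Loose flat grey plug-in module, 60 mm long (x), 8 mm thick (y), 85 mm tall (z), 90 g; its lowest 6 mm (gold contacts) are 54 mm by 7 mm. Origin: centre of its lower edge; z runs up to its ribbed top, gripped across the 8 mm. Stands upright in the stand; goes contacts down, either way round, into the slot; home, its origin is at the slot floor, its top 45 mm above the housing.
- stand: Fixed light wooden block 90 mm (x) by 51 mm (y) by 30 mm high; a groove along its x, 65 mm by 11 mm, floor 10 mm above the table, holds the module upright. Origin: centre of its underside.
- spindle: Fixed steel spindle, does not turn; its yaw varies. Origin: on its axis, level with the housing's top. 18 mm core with four splines (a cross 6 mm wide, 26 mm across, along its own x and y) up to z = 34 mm, then a tapered round nose to z = 44 mm. Gear underside at z = 34 mm when unmeshed on the splines, 14 mm on the raised collar, 6 mm fully home.
- gear: Loose larger steel gear, 220 g: toothed disc 70 mm diameter, 14 mm thick, under a square hub 36 x 36 mm (sides square to its own x and y), 42 mm tall in all. Origin: centre of its underside; lies disc down. A bore runs right through: 20.5 mm round with four slots 8.5 mm wide, 29 mm across, along its own x and y; meshes in four positions with 6 degrees of play.
- collar (a joint): Travel of the aluminium spring collar (52 mm ring round the spindle), in m: 0 = up (its top 14 mm above the housing's top), 0.008 = pressed all the way down. Its spring needs 5 N to start and 12 N at full travel, more than the gear's weight.
- collar_top (a point): Centre of the top of the spring collar.
- spare_gear: Smaller steel gear, 52 mm diameter with a round hub of 28 mm diameter, 34 mm tall; it does not belong here and is left alone. Origin: centre of its underside.
- jar: Small jar with a black lid, 43 mm diameter, 66 mm tall, a bystander. Origin: centre of its underside.
Things that resemble listed ones, but are neither listed nor needed, are in the scene too. What is shaped like the gear but turquoise is not meant.

How it is judged:
By the outcome, as a careful person would: the job done as asked, in the order asked, and still so for the second after the job is handed in, while the arm keeps its last pose, push and grip.
It also fails if it takes over 56 s, if anything falls off the work surface, if the arm or the gripper's body presses on something with over 40 N, if the wrist force passes 120 N, or if a joint passes its speed limit or range.

ROBOT

A 6-joint arm with a two-finger parallel gripper is mounted at the origin on the work surface; the furniture and walls round the work are solid. World frame = base frame: x ahead of the robot, y to its left, z up, the work surface at z = 0. Lengths are in m, angles in rad, forces in N, time in s.
With the tool pointing down it reaches from about 0.25 to 0.725 m from the base axis. Payload 4 kg.
Tool frame: the origin (TCP) lies midway between the tips of the shut fingers; the grasp point (between the pads) lies 19 mm behind it; z points along the fingers, y is the line along which they close (so a half turn about z gives the same grasp; the last joint's range is limited). The gripper opens to 85 mm and grips with 20 to 120 N. Pads are 22 mm wide; open, the fingers measure 114 mm over their backs; the gripper's body (76 mm by 85 mm) begins 54 mm behind the grasp point. The pads swing forward as they close: fully open they stand 13 mm farther back than shut.
Start: joints at [1.268, 0.241, 0.005, 1.335, 0, 1.571], TCP at [0.149, 0.477, 0.231] pointing down, gripper open.
Joint ranges: [-2.72, 2.72], [-1.05, 1.87], [-1.09, 1.28], [-1.99, 2.15], [-1.42, 1.44], [-3.14, 3.14]. Speed limits (rad/s): [2.79, 2.79, 3.14, 3.14, 3.14, 3.14].

INTERFACE

Orientations are given as a unit quaternion [x, y, z, w].
In Python, from workcell import bot gives the robot as it stands. The module is installed in compiled form; this text tells all that it offers.
- The arm moves only by the tool drive_tool, never from a script. Its arguments are lists of equal length, an entry for each row: "slide": the shift along the tool's x, y, z scaled (see below), a list of three; "rotation": the turn, a rotation vector about the tool's x, y, z scaled (see below), a list of three. A call has exactly 8 rows; each row is the pose to reach, as a shift and turn from the pose commanded when the call began, along the tool's axes at that moment; what a row does not reach only later rows make up. The controller multiplies each number of a shift by 250 mm and each number of a turn by 0.5 rad. A row lasts 1/8 s, in which the tool goes at most 62.5 mm and 10.7 degrees, less where a joint would pass 70% of its speed; a pose out of reach is approached as far as the arm can. A call with a number of a shift or a turn outside -1 to 1 is refused whole. A call with a gripper value outside its range is refused whole. "gripper" is the opening, from 0 (shut) to 1 (fully open), set as the call begins (left out, the last holds). The fingers move at their own pace and stop on an object; the grip force is fixed at half the most. Time passes only in rows, so rows that repeat a pose let the fingers close, or fill a call up. It gives the time, the measured TCP pose, the force, the opening and the grip force at its end, in the units of the state.
- bot.get_obs(): the state, without advancing time (a new reading comes with each control period).
- bot.camera(name): name is "side" or "top" or "wrist"; returns a dict with "image" (480x640x3 uint8, red, green, blue), "z_map" (480x640 float32, m along the optical axis (not along the pixel's ray), 0 where there is no reading), "camera_matrix" (3x3 intrinsics, pixels), "xyz" and "orientation" of the camera in the world. Camera axes: x right, y up, looking along -z (the intrinsics and any distortion apply to the point x, -y, -z); pixel columns grow to the right and rows downward; lengths in m; the calibration is good to about 2 mm. A picture is of the moment at which its call begins.
- bot.job_done(): hands the job in; it is judged then, once.
The state is a dict: "clock": time; "joint_pos": joint angles; "joint_vel": joint speeds; "tau": joint torques, N m; "eef_pos": TCP position; "tool_rot": TCP orientation; "ft_force": force on the tool from outside, world axes, zero at the start; "ft_torque": the same for the moment, N m; "grip_width": finger opening in m; "grasp_force": force on a finger pad.
Only numpy, scipy, OpenCV 4.12 (cv2) and the standard library are available. Lean on these libraries where they do the work, as an engineer would, in place of code of your own. Each camera call takes 0.05 s, during which the arm holds its last target. There are 200 camera calls.

## Working session

There is one attempt and no reset: what is moved stays moved. The work goes in short steps, Python scripts to look and compute and a tool call to move; the robot and the scene stay as the last step left them, time stands still between calls to the robot, and variables do not carry over. Pictures are saved under pics/ and viewed, at most 10 in all, crops included, and the job is handed in when it is done.

Besides the shell and the picture viewer there is one more tool, called after ">>>" as name(argument=value, ...) on one line, values as JSON. drive_tool: Moves the arm, as the interface text tells. Shifts and turns lie within -1 to 1; 1 stands for 250 mm of shift or 0.5 rad of turn. Its arguments: {"type":"object","properties":{"slide":{"type":"array","items":{"type":"array","items":{"type":"number"}}},"rotation":{"type":"array","items":{"type":"array","items":{"type":"number"}}},"gripper":{"type":"number"}},"required":["slide","rotation"]}

```bash
mkdir -p pics; cat > h.py <<'E'
import numpy as np, cv2
from scipy.spatial.transform import Rotation as R
from workcell import bot
def cap(n,save=None):
    c=bot.camera(n)
    if save: cv2.imwrite(f'pics/{save}.png',c['image'][:,:,::-1])
    return c
def cloud(c):
    K=np.array(c['camera_matrix']);z=c['z_map'];v,u=np.mgrid[:480,:640]
    p=np.stack([(u-K[0,2])/K[0,0]*z,-(v-K[1,2])/K[1,1]*z,-z],-1)
    return p@R.from_quat(c['orientation']).as_matrix().T+np.array(c['xyz'])
def ray(c,u,v,h):
    K=np.array(c['camera_matrix']);d=R.from_quat(c['orientation']).as_matrix()@np.array([(u-K[0,2])/K[0,0],-(v-K[1,2])/K[1,1],-1])
    o=np.array(c['xyz']);return o+d*(h-o[2])/d[2]
E
python3 - <<'E'
from h import *
o=bot.get_obs();print({k:np.round(v,3) for k,v in o.items()})
a=[]
for n in ['top','side','wrist']:
    c=cap(n,n+'0');print(n,c['xyz'],c['orientation'],np.array(c['camera_matrix']).tolist(),[k for k in c])
    np.savez(n+'0.npz',**{k:v for k,v in c.items()})
E
```

```text
{'clock': np.float64(0.0), 'joint_pos': array([1.268, 0.241, 0.004, 1.335, 0.   , 1.571]), 'joint_vel': array([-0.001, -0.001,  0.001,  0.   ,  0.001, -0.   ]), 'tau': array([-0.0000e+00, -3.7232e+01,  2.5241e+01,  1.7000e-02,  0.0000e+00,
        0.0000e+00]), 'eef_pos': array([0.149, 0.477, 0.23 ]), 'tool_rot': array([ 0.151,  0.989, -0.001, -0.   ]), 'ft_force': array([-0.015, -0.41 , -0.425]), 'ft_torque': array([ 0.01 , -0.03 ,  0.003]), 'grasp_force': np.float64(0.0), 'grip_width': np.float64(0.085)}
top [ 0.23977897 -0.00323255  1.36375435] [-0.07098119  0.07635479  0.72299923 -0.68293757] [[524.2950983437316, 0.0, 320.6486345666245], [0.0, 524.2950983437316, 242.32070643491642], [0.0, 0.0, 1.0]] ['image', 'z_map', 'camera_matrix', 'xyz', 'orientation']
side [ 0.18674898 -0.76279263  0.68409341] [ 0.43736334 -0.09297385 -0.17051948  0.87806166] [[539.3047355216783, 0.0, 315.16545729019447], [0.0, 539.3047355216783, 236.67982702810437], [0.0, 0.0, 1.0]] ['image', 'z_map', 'camera_matrix', 'xyz', 'orientation']
wrist [0.07063733 0.50156555 0.37434973] [-0.13152602 -0.09609967  0.58462278  0.79478422] [[420.65231572963506, 0.0, 320.2507861379483], [0.0, 420.65231572963506, 244.12183410070304], [0.0, 0.0, 1.0]] ['image', 'z_map', 'camera_matrix', 'xyz', 'orientation']
```

View pics/top0.png

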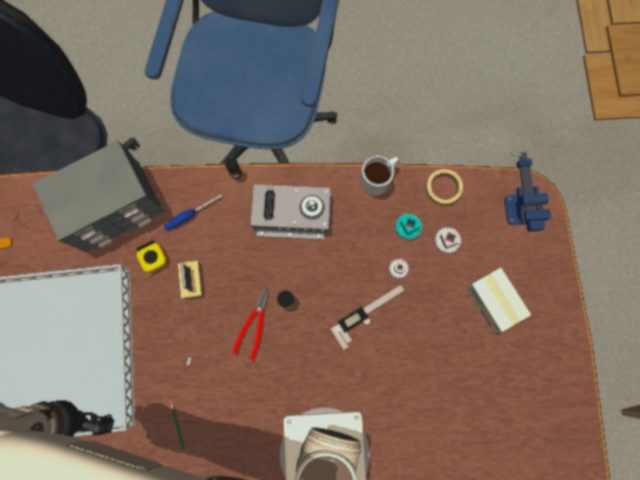

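View pics/side0.png

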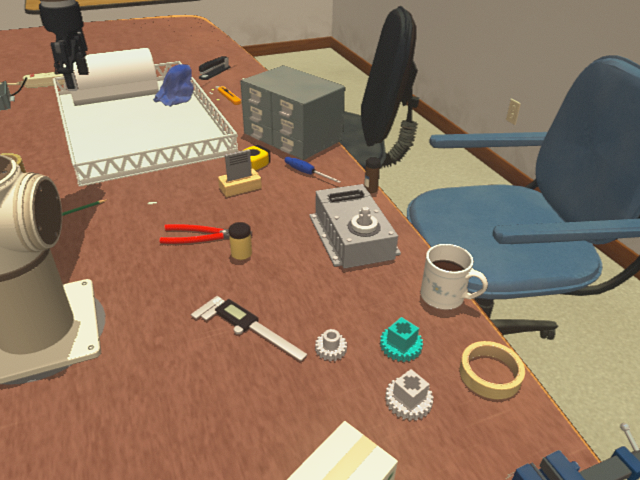

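The top view shows the drive at px (291,210), with the slot at (269,205) and the spindle at (312,206). The stand with the module is at (190,280), the grey gear at (448,240), the turquoise gear at (409,227), the spare gear at (399,268) and the jar at (286,299). The side view agrees.

```bash
python3 - <<'E'
from h import *
def L(n): return dict(np.load(n+'0.npz'))
t=L('top');P=cloud(t);s=L('side');S=cloud(s)
def box(P,u0,u1,v0,v1,h0,h1,name):
    q=P[v0:v1,u0:u1].reshape(-1,3);q=q[(q[:,2]>h0)&(q[:,2]<h1)]
    if len(q)<4: print(name,len(q));return
    r=cv2.minAreaRect((q[:,:2]*1000).astype(np.float32));print(name,len(q),'rect',np.round(r[0],1),np.round(r[1],1),round(r[2],1),'med',np.round(np.median(q,0),4), 'maxz',q[:,2].max().round(3))
print('table z',np.median(P[330:350,420:460,2]),np.median(S[300:310,200:210,2]))
box(P,240,340,180,245,.05,.065,'drive top')
box(P,240,340,180,245,.0655,.075,'lip')
box(P,240,340,180,245,.08,.12,'spindle')
box(P,170,210,255,305,.02,.04,'stand')
box(P,170,210,255,305,.05,.12,'module')
box(S,215,265,145,200,.045,.12,'moduleS')
box(S,210,270,145,200,.022,.034,'standS')
box(P,430,466,220,260,.008,.05,'gear')
box(P,430,466,220,260,.03,.05,'hub')
box(S,380,440,360,425,.035,.05,'hubS')
box(S,380,440,360,425,.008,.02,'gearS')
box(S,310,400,180,270,.055,.064,'driveS')
box(S,310,400,180,270,.08,.12,'spindleS')
box(S,310,400,180,270,.066,.075,'lip+collarS')
for n,a,(u0,u1,v0,v1) in [('t',t,(425,470,215,265)),('d',t,(235,345,175,250))]:
    pass
A=cv2.resize(t['image'][175:250,235:345,::-1],None,fx=3.6,fy=3.6,interpolation=2)
B=cv2.resize(t['image'][215:265,425,None].reshape(50,1,3) if 0 else t['image'][215:265,425:470,::-1],(243,270),interpolation=2)
C=cv2.resize(s['image'][180:270,305:400,::-1],(396,375),interpolation=2)
D=cv2.resize(s['image'][365:420,380:435,::-1],(375,375),interpolation=2)
cv2.imwrite('pics/z.png',np.vstack([np.hstack([C,D]),np.hstack([cv2.resize(A,(396,220)),cv2.resize(B,(375,220))])]))
E
```

```text
table z 3.500512281118251e-05 0.007715153839319755
drive top 2612 rect [614.6  52.4] [200.6 116.8] 84.0 med [0.6116 0.0558 0.0603] maxz 0.065
lip 341 rect [614.   50.8] [194.9 106.7] 84.7 med [0.6096 0.0191 0.0685] maxz 0.075
spindle 72 rect [610.  -3.] [42.5 22.8] 73.9 med [ 0.6064 -0.0025  0.0971] maxz 0.107
stand 512 rect [445.2 320.6] [91.  51.9] 5.2 med [0.4393 0.3125 0.0302] maxz 0.04
module 182 rect [445.  320.3] [60.8 10.3] 5.8 med [0.4441 0.3183 0.0912] maxz 0.102
moduleS 543 rect [449.6 319.2] [62.5 16.9] 8.8 med [0.449  0.3178 0.0739] maxz 0.099
standS 586 rect [479.8 386.2] [211.1 142.6] 83.7 med [0.4591 0.3156 0.0303] maxz 0.034
gear 484 rect [ 519.4 -354.6] [81.8 68.9] 5.8 med [ 0.5089 -0.3513  0.0175] maxz 0.049
hub 164 rect [ 513.2 -355.7] [36.6 38.7] 17.1 med [ 0.513  -0.3549  0.0409] maxz 0.049
hubS 498 rect [ 517.  -355.7] [38.6 37.2] 17.5 med [ 0.5157 -0.3573  0.0423] maxz 0.046
gearS 789 rect [ 513.3 -358.9] [60.3 69.4] 44.0 med [ 0.5032 -0.371   0.015 ] maxz 0.02
driveS 2321 rect [618.5  51. ] [204.9 113.3] 83.3 med [0.6093 0.0457 0.0614] maxz 0.064
spindleS 150 rect [613.   -3.1] [22.2 21.5] 66.3 med [ 0.61   -0.0083  0.0941] maxz 0.107
lip+collarS 344 rect [613.6  40.9] [158.6  90.6] 85.3 med [0.611  0.0079 0.0698] maxz 0.075
```

View pics/z.png

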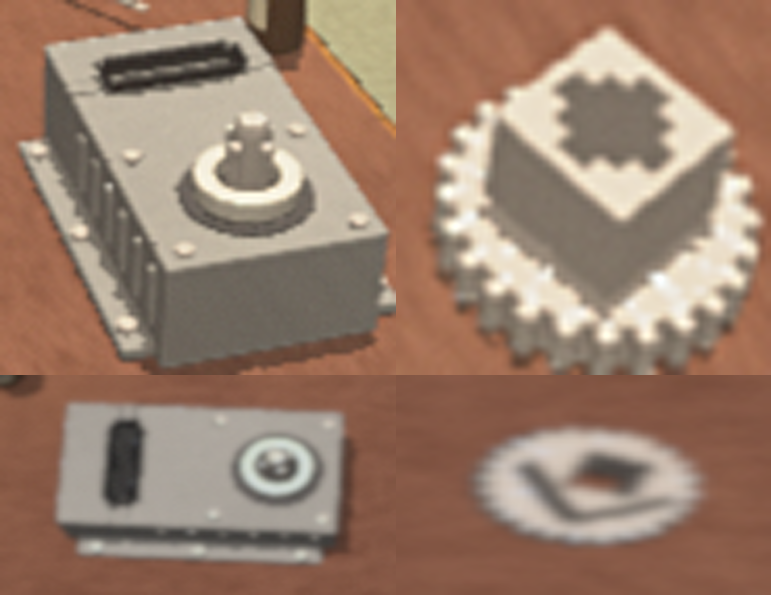

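The crops confirm the grey gear has a hub with a cross bore, and show the spindle, collar and slot. Estimates (mm):

| Item | x | y | yaw |
|---|---|---|---|
| Module | 445 | 320 | 5.5° |
| Slot | 620 | 107 | -6° |
| Spindle | 609 | -2 | not measured yet |
| Gear | 515 | -356 | 17° |

Moving toward the module.

>>> drive_tool(slide=[[-0.16,-0.03,0],[-0.36,-0.07,0],[-0.56,-0.1,0.03],[-0.76,-0.14,0.06],[-0.9,-0.17,0.1],[-0.96,-0.18,0.12],[-0.96,-0.18,0.12],[-0.96,-0.18,0.12]], rotation=[[0,0,-0.15],[0,0,-0.3],[0,0,-0.45],[0,0,-0.6],[0,0,-0.75],[0,0,-0.8],[0,0,-0.8],[0,0,-0.8]], gripper=1)

```text
clock: 1.15
eef_pos: [0.3642, 0.363, 0.2013]
tool_rot: [-0.049, 0.999, -0.0, -0.0]
ft_force: [0.0, 0.4, -0.5]
grip_width: 0.0852
grasp_force: 0.0
```

```bash
cat >> h.py <<'E'
def to(p,yaw_y=None):
    """shift (units) to world p; turn (units) so tool y points at angle yaw_y deg (mod 180)"""
    o=bot.get_obs();M=R.from_quat(o['tool_rot']).as_matrix()
    d=M.T@(np.array(p)-o['eef_pos'])
    a=np.degrees(np.arctan2(M[1,1],M[0,1]))
    print('tcp',np.round(o['eef_pos'],4),'toolz',np.round(M[:,2],4),'yang',round(a,2),'shift',np.round(d/.25,3),end=' ')
    if yaw_y is not None:
        e=(yaw_y-a+90)%180-90;print('turn z',round(-np.radians(e)/.5,3),end=' ')
    print('F',np.round(o['ft_force'],1),'J6',round(o['joint_pos'][5],2),'t',round(o['clock'],2))
def seg(P,c,rad,h0,h1):
    m=(np.hypot(P[...,0]-c[0],P[...,1]-c[1])<rad)&(P[...,2]>h0)&(P[...,2]<h1);return m
def rect(q,n=''):
    r=cv2.minAreaRect((q[:,:2]*1000).astype(np.float32));print(n,len(q),np.round(r[0],1),np.round(r[1],1),round(r[2],1),'z',np.median(q[:,2]).round(4));return r
E
python3 - <<'E'
from h import *
to([.445,.3203,.2],95.5)
c=cap('wrist','w1');P=cloud(c)
print('table',np.median(P[(abs(P[...,2])<.02)][:,2]))
rect(P[seg(P,(.445,.32),.05,.05,.11)],'module');rect(P[seg(P,(.445,.32),.05,.088,.105)],'module top');rect(P[seg(P,(.445,.32),.06,.025,.036)],'stand')
E
```

```text
tcp [0.3642 0.363  0.2013] toolz [-5.e-04 -0.e+00 -1.e+00] yang 95.57 shift [-0.305 -0.201  0.005] turn z 0.003 F [ 0.   0.4 -0.5] J6 0.69 t 1.15
table 0.0015272389826373467
module 1889 [448.  322.3] [61.   8.6] 5.3 z 0.0929
module top 1087 [448.  322.3] [60.9  8.6] 5.3 z 0.0962
stand 4446 [447.9 322.1] [90.9 51.3] 5.4 z 0.0314
```

View pics/w1.png

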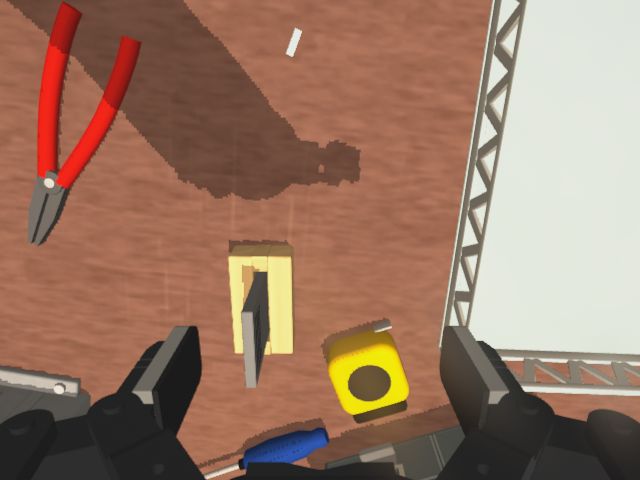

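The wrist view shows the module in its stand around px (262,310), with the tape measure to the right. I'll move over it with a narrower opening and look again.

>>> drive_tool(slide=[[-0.08,-0.05,0.02],[-0.16,-0.1,0.05],[-0.24,-0.15,0.1],[-0.3,-0.18,0.15],[-0.313,-0.196,0.2],[-0.313,-0.196,0.2],[-0.313,-0.196,0.2],[-0.313,-0.196,0.2]], rotation=[[0,0,0],[0,0,0],[0,0,0],[0,0,0],[0,0,0],[0,0,0],[0,0,0],[0,0,0]], gripper=0.5)

```text
clock: 2.2
eef_pos: [0.4472, 0.3222, 0.152]
tool_rot: [-0.049, 0.999, 0.0, 0.0]
ft_force: [0.4, 0.2, 0.1]
grip_width: 0.0429
grasp_force: 0.0
```

```bash
python3 - <<'E'
from h import *
c=cap('wrist','w2');P=cloud(c)
r=rect(P[seg(P,(.447,.321),.04,.085,.105)],'module top');rect(P[seg(P,(.447,.321),.06,.025,.036)],'stand')
to([r[0][0]/1e3,r[0][1]/1e3,.066],95.4)
E
```

```text
module top 1828 [447.9 322.1] [60.2  8.3] 5.3 z 0.0963
stand 8274 [448.  322.1] [90.  51.1] 5.3 z 0.0313
tcp [0.4473 0.3221 0.152 ] toolz [ 9.e-04  7.e-04 -1.e+00] yang 95.61 shift [-0.002 -0.     0.344] turn z 0.007 F [ 0.9 -1.   0. ] J6 0.53 t 2.25
```

>>> drive_tool(slide=[[0,0,0.06],[0,0,0.13],[0,0,0.2],[0,0,0.27],[0,0,0.31],[0,0,0.345],[0,0,0.345],[0,0,0.345]], rotation=[[0,0,0],[0,0,0],[0,0,0],[0,0,0],[0,0,0],[0,0,0],[0,0,0],[0,0,0]])

```text
clock: 3.25
eef_pos: [0.4478, 0.3218, 0.0655]
tool_rot: [-0.049, 0.999, 0.0, 0.0]
ft_force: [0.0, 0.7, -0.3]
grip_width: 0.0426
grasp_force: 0.0
```

>>> drive_tool(slide=[[0,0,0],[0,0,0],[0,0,0],[0,0,0],[0,0,0],[0,0,0],[0,0,0],[0,0,0]], rotation=[[0,0,0],[0,0,0],[0,0,0],[0,0,0],[0,0,0],[0,0,0],[0,0,0],[0,0,0]], gripper=0)

```text
clock: 4.25
eef_pos: [0.4478, 0.3219, 0.0657]
tool_rot: [-0.049, 0.999, 0.0, 0.001]
ft_force: [0.3, -0.1, 4.5]
grip_width: 0.0074
grasp_force: 59.7
```

```bash
python3 -c "
from h import *
to([.447,.3221,.19],95.4);print(bot.get_obs()['grasp_force'],bot.get_obs()['ft_torque'])"
```

```text
tcp [0.4478 0.3219 0.0657] toolz [ 1.1e-03  8.0e-04 -1.0e+00] yang 95.57 shift [ 0.003  0.002 -0.497] turn z 0.006 F [ 0.3 -0.1  4.5] J6 0.53 t 4.25
59.74047124385834 [-0.06272653  0.01007999 -0.00359664]
```

>>> drive_tool(slide=[[0,0,-0.15],[0,0,-0.35],[-0.02,-0.04,-0.5],[-0.1,-0.2,-0.5],[-0.18,-0.42,-0.5],[-0.26,-0.64,-0.5],[-0.34,-0.82,-0.5],[-0.368,-0.888,-0.5]], rotation=[[0,0,0],[0,0,0],[0,0,0],[0,0,0.1],[0,0,0.2],[0,0,0.3],[0,0,0.4],[0,0,0.4]])

```text
clock: 5.25
eef_pos: [0.5609, 0.1068, 0.189]
tool_rot: [0.053, 0.999, -0.0, -0.001]
ft_force: [0.2, 0.4, -0.8]
grip_width: 0.007
grasp_force: 59.2
```

```bash
python3 - <<'E'
from h import *
c=cap('wrist','w3');P=cloud(c)
np.savez('w3.npz',P=P,im=c['image'])
q=P[seg(P,(.615,.052),.13,.056,.064)];rect(q,'top')
q=P[seg(P,(.62,.107),.05,.0665,.073)]
if len(q)>4: rect(q,'lip')
q=P[seg(P,(.62,.107),.03,-.01,.05)]
if len(q)>4: rect(q,'slot inside')
dark=(c['image'].max(2)<60)&seg(P,(.62,.107),.05,.0,.075)
if dark.sum()>4: rect(P[dark],'dark')
to([.62,.107,.19],84)
E
```

```text
top 24305 [618.2  53. ] [200.1 111.1] 84.1 z 0.0614
lip 285 [601.5 119.6] [34.5  9.8] 8.2 z 0.0691
slot inside 129 [620.9 112.1] [ 2.5 37.1] 84.0 z 0.0226
tcp [0.5615 0.106  0.189 ] toolz [-0.0012 -0.0016 -1.    ] yang 83.89 shift [-0.232  0.029 -0.004] turn z -0.004 F [ 1.2 -0.6  0.6] J6 0.29 t 5.3
```

View pics/w3.png

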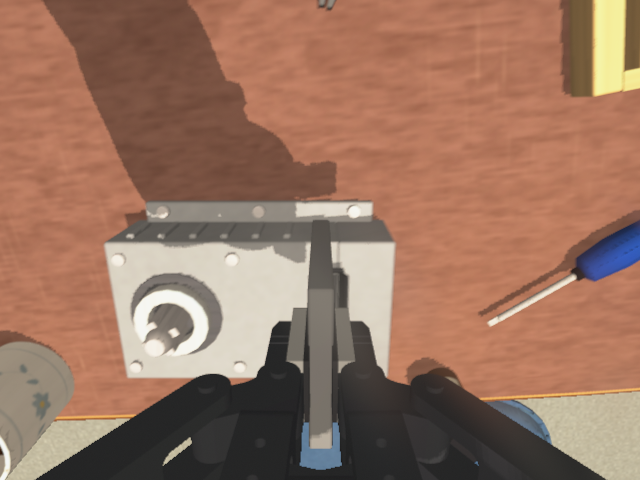

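The module hides most of the slot, whose dark lip shows at px (340,290). The drive centre from this view is (618.2, 53.0), yaw -5.9°. I'll step sideways to see the slot itself.

>>> drive_tool(slide=[[0,0.05,0],[0,0.1,0],[0,0.16,0],[0,0.16,0],[0,0.16,0],[0,0.16,0],[0,0.16,0],[0,0.16,0]], rotation=[[0,0,0],[0,0,0],[0,0,0],[0,0,0],[0,0,0],[0,0,0],[0,0,0],[0,0,0]])

```text
clock: 6.3
eef_pos: [0.5647, 0.1489, 0.1901]
tool_rot: [0.052, 0.999, -0.0, 0.0]
ft_force: [0.5, 0.3, -1.3]
grip_width: 0.007
grasp_force: 59.2
```

```bash
python3 - <<'E'
from h import *
c=cap('wrist','w4');P=cloud(c)
rect(P[seg(P,(.618,.053),.13,.056,.064)],'top')
for a,b in [(.063,.067),(.0665,.073)]:
    q=P[seg(P,(.624,.108),.05,a,b)];rect(q,'lip') if len(q)>4 else 0
q=P[seg(P,(.624,.108),.045,.01,.055)];rect(q,'slot in')
rgb=c['image'].astype(int)
m=seg(P,(.624,.108),.05,.0,.075)&(rgb.max(2)<70);rect(P[m],'dark')
o=bot.get_obs();t=o['eef_pos'];print(t)
m=seg(P,t[:2],.06,t[2]-.06,t[2]+.02)&(P[...,2]<t[2]-.03);rect(P[m],'module low'); 
to([.6239,.1077,.19],84.1)
cv2.imwrite('pics/w4c.png',cv2.resize(c['image'][180:420,180:480,::-1],(750,600),interpolation=2))
E
```

```text
top 24795 [618.2  52.8] [200.3 110.7] 84.0 z 0.0614
lip 560 [614.2  96.6] [57.3 97.3] 52.5 z 0.0648
lip 1000 [623.8 107.6] [25.7 78.4] 83.7 z 0.0691
slot in 767 [626.7 105.2] [ 6.6 58.6] 84.2 z 0.0226
dark 1294 [623.5 107.3] [24.6 77.6] 83.9 z 0.0681
[0.5646666  0.148971   0.19008928]
module low 189 [535.8 152.2] [7.9 1.5] 84.5 z 0.1517
tcp [0.5647 0.149  0.1901] toolz [ 0. -0. -1.] yang 84.08 shift [-0.253 -0.14   0.   ] turn z -0.001 F [ 0.4  0.2 -0.2] J6 0.36 t 6.35
```

View pics/w4c.png

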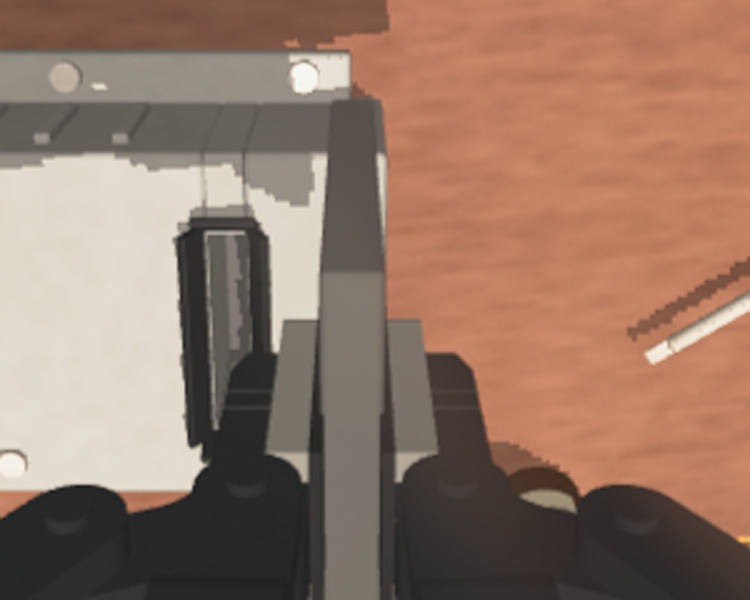

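The lip centre reads (623.8, 107.6), matching the estimate. The slot is visible at crop px (225,330), and the module is straight in the grip.

>>> drive_tool(slide=[[-0.08,-0.05,0],[-0.17,-0.1,0],[-0.252,-0.14,0],[-0.252,-0.14,0.1],[-0.252,-0.14,0.2],[-0.252,-0.14,0.23],[-0.252,-0.14,0.23],[-0.252,-0.14,0.23]], rotation=[[0,0,0],[0,0,0],[0,0,0],[0,0,0],[0,0,0],[0,0,0],[0,0,0],[0,0,0]])

```text
clock: 7.35
eef_pos: [0.6245, 0.1082, 0.1339]
tool_rot: [0.051, 0.999, 0.0, 0.001]
ft_force: [0.9, -0.2, -0.8]
grip_width: 0.0072
grasp_force: 59.3
```

```bash
python3 -c "
from h import *
to([.6236,.1076,.0757],84.05)"
```

```text
tcp [0.6245 0.1082 0.1339] toolz [ 2.3e-03  4.0e-04 -1.0e+00] yang 84.11 shift [ 0.004 -0.003  0.233] turn z 0.002 F [ 0.9 -0.2 -0.8] J6 0.27 t 7.35
```

>>> drive_tool(slide=[[0.002,-0.002,0.02],[0.002,-0.002,0.04],[0.002,-0.002,0.06],[0.002,-0.002,0.08],[0.002,-0.002,0.1],[0.002,-0.002,0.12],[0.002,-0.002,0.12],[0.002,-0.002,0.12]], rotation=[[0,0,0],[0,0,0],[0,0,0],[0,0,0],[0,0,0],[0,0,0],[0,0,0],[0,0,0]])

```text
clock: 8.35
eef_pos: [0.6233, 0.1076, 0.1027]
tool_rot: [0.051, 0.999, 0.0, 0.0]
ft_force: [-0.8, -0.3, -0.5]
grip_width: 0.0069
grasp_force: 59.3
```

```bash
python3 -c "
from h import *
to([.6236,.1076,.0757],84.05);print(bot.get_obs()['ft_torque'])"
```

```text
tcp [0.6233 0.1076 0.1027] toolz [ 2.e-04  0.e+00 -1.e+00] yang 84.11 shift [-0.001  0.     0.108] turn z 0.002 F [-0.8 -0.3 -0.5] J6 0.27 t 8.35
[-0.01617059 -0.01257942  0.0260066 ]
```

Module is in the slot with no side force (lower edge about 47 mm). Continuing down.

>>> drive_tool(slide=[[0,0,0.02],[0,0,0.04],[0,0,0.06],[0,0,0.08],[0,0,0.095],[0,0,0.108],[0,0,0.112],[0,0,0.112]], rotation=[[0,0,0],[0,0,0],[0,0,0],[0,0,0],[0,0,0],[0,0,0],[0,0,0],[0,0,0]])

```text
clock: 9.35
eef_pos: [0.6233, 0.1076, 0.0757]
tool_rot: [0.051, 0.999, 0.0, 0.0]
ft_force: [-2.1, -0.6, 5.2]
grip_width: 0.007
grasp_force: 60.2
```

>>> drive_tool(slide=[[0,0,0.004],[0,0,0.008],[0,0,0.01],[0,0,0.01],[0,0,0.01],[0,0,0.01],[0,0,0.006],[0,0,0]], rotation=[[0,0,0],[0,0,0],[0,0,0],[0,0,0],[0,0,0],[0,0,0],[0,0,0],[0,0,0]])

```text
clock: 10.35
eef_pos: [0.6233, 0.1077, 0.0757]
tool_rot: [0.051, 0.999, 0.0, 0.001]
ft_force: [-0.6, -0.1, 1.0]
grip_width: 0.0072
grasp_force: 59.5
```

>>> drive_tool(slide=[[0,0,0],[0,0,0],[0,0,0],[0,0,0],[0,0,-0.08],[0,0,-0.2],[0,0,-0.35],[0,0,-0.48]], rotation=[[0,0,0],[0,0,0],[0,0,0],[0,0,0],[0,0,0],[0,0,0],[0,0,0],[0,0,0]], gripper=0.45)

```text
clock: 11.35
eef_pos: [0.6233, 0.1076, 0.1959]
tool_rot: [0.051, 0.999, 0.0, 0.0]
ft_force: [0.9, -0.4, -0.5]
grip_width: 0.0385
grasp_force: 0.0
```

```bash
python3 - <<'E'
from h import *
c=cap('wrist','w5');P=cloud(c)
rect(P[seg(P,(.618,.053),.13,.056,.064)],'top')
rect(P[seg(P,(.624,.107),.045,.095,.115)],'module top')
c=cap('side');S=cloud(c);q=S[seg(S,(.624,.107),.045,.09,.13)];rect(q,'side');print(np.percentile(q[:,2],95))
to([.6,-.1,.25],107.3)
E
```

```text
top 35345 [618.6  52.9] [200.4 110.8] 84.0 z 0.0614
module top 1370 [623.8 107.8] [ 8.  59.8] 84.3 z 0.1063
side 242 [624.2 105.4] [13.4 60.1] 80.9 z 0.1001
0.10709223092591084
tcp [0.6257 0.108  0.1994] toolz [ 0.0086  0.0015 -1.    ] yang 84.11 shift [ 0.015 -0.838 -0.205] turn z -0.809 F [1.1 0.  1. ] J6 0.27 t 11.45
```

Module is home: its top is 44.9 mm above the housing, and it is released. Next, a look at the spindle.

>>> drive_tool(slide=[[0,0,-0.06],[0.08,-0.1,-0.08],[0.17,-0.22,-0.08],[0.27,-0.34,-0.08],[0.36,-0.45,-0.08],[0.376,-0.48,-0.08],[0.376,-0.48,-0.08],[0.376,-0.48,-0.08]], rotation=[[0,0,0],[0,0,0],[0,0,0],[0,0,0],[0,0,0],[0,0,0],[0,0,0],[0,0,0]], gripper=1)

```text
clock: 12.45
eef_pos: [0.5181, -0.0015, 0.2143]
tool_rot: [0.051, 0.999, 0.0, 0.0]
ft_force: [0.4, 1.3, -1.3]
grip_width: 0.0853
grasp_force: 0.0
```

```bash
python3 - <<'E'
from h import *
c=cap('wrist');P=cloud(c);np.savez('w6.npz',P=P,**c)
rect(P[seg(P,(.618,.053),.13,.056,.064)],'top')
s=np.array([.6185+55*.1045*-.001,.0529-.0547]);print(s)
for a,b in [(.07,.08),(.085,.096),(.092,.097),(.098,.11)]:
    q=P[seg(P,s,.035,a,b)]
    if len(q)>4:
        r=rect(q,(a,b));(x,y),rr=cv2.minEnclosingCircle((q[:,:2]*1000).astype(np.float32));print(round(x,1),round(y,1),round(rr,1))
K=c['camera_matrix'];m=seg(P,s,.03,.07,.12);v,u=np.nonzero(m);print(u.min(),u.max(),v.min(),v.max())
v0,u0=int(v.mean()),int(u.mean())
cv2.imwrite('pics/w6c.png',cv2.resize(c['image'][max(v0-50,0):v0+50,u0-50:u0+50,::-1],(600,600),interpolation=2));print(u0,v0)
to([.515,-.357,.2],107.3)
E
```

```text
top 21521 [618.3  52.9] [200.1 111.3] 84.0 z 0.0616
[ 0.6127525 -0.0018   ]
(0.07, 0.08) 1937 [611.5  -1.7] [51.3 50. ] 89.4 z 0.0753
611.9 -1.4 26.1
(0.085, 0.096) 384 [611.7  -1.6] [21.3 21.3] 66.4 z 0.0926
611.9 -1.5 13.3
(0.092, 0.097) 244 [611.9  -1.8] [21.3 21.1] 65.6 z 0.095
611.9 -1.5 13.3
(0.098, 0.11) 443 [610.9  -1.6] [17.2 15.2] 86.2 z 0.1042
611.8 -1.7 8.9
299 365 309 372
332 340
tcp [ 0.5181 -0.0014  0.2143] toolz [-1.e-04  2.e-04 -1.e+00] yang 84.17 shift [-0.132 -1.416  0.057] turn z -0.808 F [0.3 0.2 0.1] J6 0.1 t 12.5
```

View pics/w6c.png

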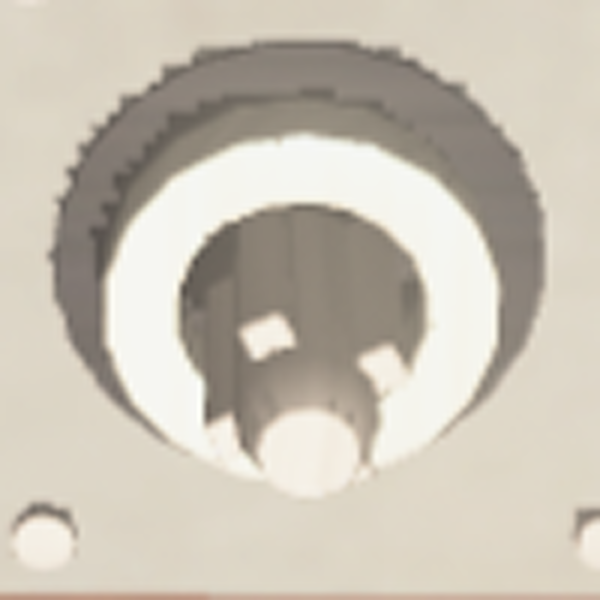

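The crop shows the spindle with its spline tips at crop px (267,335), (382,368), (222,437) and (365,470). I'll work out the yaw from these points, then move to the gear.

```bash
python3 - <<'E'
from h import *
d=dict(np.load('w6.npz'));P=d['P'];s=np.array([.6119,-.0016])
m=seg(P,s,.015,.092,.0975);q=P[m][:,:2]-s;r=np.hypot(*q.T);k=r>.0105
th=np.arctan2(q[k,1],q[k,0]);print(k.sum(),np.degrees(np.angle(np.exp(4j*th).sum()))/4)
for x,y in [(267,335),(382,368),(222,437),(365,472)]:
    w=ray(d,282+x/6,290+y/6,.0955)[:2]-s;print(np.round(w*1000,1),np.degrees(np.arctan2(w[1],w[0]))%90)
E
```

```text
113 21.927956110110713
[-9.5 -3.7] 21.54988897776161
[-3.5  9.6] 20.243519355721432
[  4.1 -10.6] 21.41475475031315
[10.9  6.3] 30.007487361265852
```

>>> drive_tool(slide=[[0,-0.1,-0.04],[0,-0.25,-0.04],[0,-0.45,-0.04],[0,-0.65,-0.04],[0,-0.82,-0.04],[0,-0.95,-0.04],[0,-0.98,-0.04],[0,-0.98,-0.04]], rotation=[[0,0,-0.15],[0,0,-0.3],[0,0,-0.45],[0,0,-0.6],[0,0,-0.75],[0,0,-0.81],[0,0,-0.81],[0,0,-0.81]])

```text
clock: 13.5
eef_pos: [0.4926, -0.2455, 0.2241]
tool_rot: [-0.15, 0.989, 0.0, -0.0]
ft_force: [0.4, 0.7, 0.1]
grip_width: 0.0854
grasp_force: 0.0
```

```bash
python3 - <<'E'
from h import *
to([.515,-.357,.2],107.3)
c=cap('wrist','w7');P=cloud(c)
r=rect(P[seg(P,(.515,-.357),.04,.037,.047)],'hub');rect(P[seg(P,(.515,-.357),.05,.008,.05)],'gear')
E
```

```text
tcp [ 0.4926 -0.2455  0.2241] toolz [-5.e-04  8.e-04 -1.e+00] yang 107.3 shift [ 0.047 -0.453  0.096] turn z 0.0 F [0.4 0.7 0.1] J6 -0.76 t 13.5
hub 1554 [ 516.6 -354.8] [36.4 37. ] 18.4 z 0.0432
gear 4785 [ 516.  -354.3] [69.2 69.1] 64.1 z 0.0167
```

>>> drive_tool(slide=[[0.01,-0.1,0.05],[0.02,-0.22,0.12],[0.03,-0.34,0.2],[0.038,-0.43,0.28],[0.038,-0.446,0.35],[0.038,-0.446,0.36],[0.038,-0.446,0.36],[0.038,-0.446,0.36]], rotation=[[0,0,0],[0,0,-0.02],[0,0,-0.038],[0,0,-0.038],[0,0,-0.038],[0,0,-0.038],[0,0,-0.038],[0,0,-0.038]], gripper=0.75)

```text
clock: 14.55
eef_pos: [0.5169, -0.3547, 0.1359]
tool_rot: [-0.16, 0.987, -0.001, 0.001]
ft_force: [0.6, 0.2, -0.1]
grip_width: 0.0644
grasp_force: 0.0
```

```bash
python3 - <<'E'
from h import *
c=cap('wrist','w8');P=cloud(c);np.savez('w8.npz',P=P,**c)
r=rect(P[seg(P,(.5166,-.3548),.035,.038,.047)],'hub');rect(P[seg(P,(.5166,-.3548),.05,.008,.05)],'gear')
to([r[0][0]/1e3,r[0][1]/1e3,.017],(r[2]))
E
```

```text
hub 2384 [ 516.6 -354.9] [37. 36.] 17.9 z 0.0433
gear 7421 [ 516.3 -355. ] [69.2 69.1] 24.9 z 0.0163
tcp [ 0.5169 -0.3548  0.1359] toolz [ 0.0018 -0.0012 -1.    ] yang 108.45 shift [0.002 0.001 0.476] turn z -3.123 F [ 0.6 -0.1  0.5] J6 -0.92 t 14.6
```

View pics/w8.png

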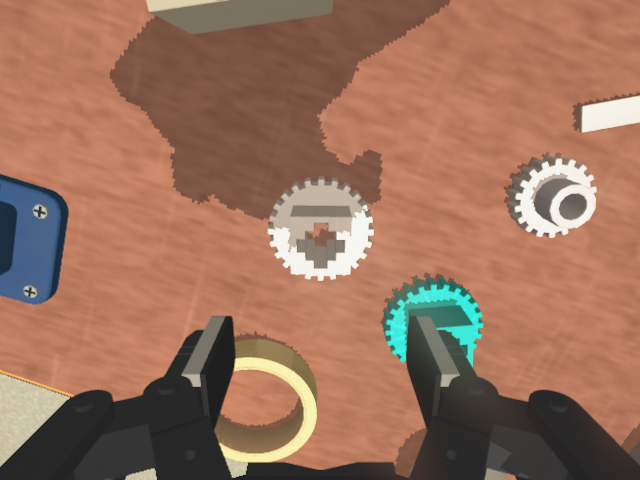

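The wrist view shows the grey gear at px (320,228). The turquoise gear at (432,320) and the tape ring at (270,400) are clear of the fingers' path. Descending and gripping.

>>> drive_tool(slide=[[0.001,0,0.1],[0.001,0,0.2],[0.001,0,0.3],[0.001,0,0.38],[0.001,0,0.44],[0.001,0,0.48],[0.001,0,0.48],[0.001,0,0.48]], rotation=[[0,0,0.01],[0,0,0.01],[0,0,0.01],[0,0,0.01],[0,0,0.01],[0,0,0.01],[0,0,0.01],[0,0,0.01]])

```text
clock: 15.6
eef_pos: [0.5166, -0.3556, 0.0154]
tool_rot: [-0.157, 0.988, -0.001, 0.001]
ft_force: [-0.0, 0.4, 0.1]
grip_width: 0.0641
grasp_force: 0.0
```

>>> drive_tool(slide=[[0,0,0],[0,0,0],[0,0,0],[0,0,0],[0,0,0],[0,0,0],[0,0,0],[0,0,0]], rotation=[[0,0,0],[0,0,0],[0,0,0],[0,0,0],[0,0,0],[0,0,0],[0,0,0],[0,0,0]], gripper=0)

```text
clock: 16.6
eef_pos: [0.5167, -0.3556, 0.0155]
tool_rot: [-0.157, 0.988, -0.001, 0.001]
ft_force: [0.6, -0.1, 5.5]
grip_width: 0.0354
grasp_force: 61.6
```

```bash
python3 -c "
from h import *
to([.6119,-.0017,.15],111.6)"
```

```text
tcp [ 0.5167 -0.3556  0.0155] toolz [ 0.0016 -0.0011 -1.    ] yang 108.11 shift [-0.803  1.226 -0.539] turn z -0.122 F [ 0.6 -0.1  5.5] J6 -0.92 t 16.6
```

>>> drive_tool(slide=[[0,0,-0.15],[0,0,-0.35],[0,0.03,-0.55],[-0.08,0.13,-0.64],[-0.22,0.33,-0.64],[-0.36,0.55,-0.64],[-0.5,0.76,-0.64],[-0.62,0.94,-0.64]], rotation=[[0,0,0],[0,0,0],[0,0,0],[0,0,-0.03],[0,0,-0.06],[0,0,-0.09],[0,0,-0.12],[0,0,-0.12]])

```text
clock: 17.6
eef_pos: [0.5898, -0.0814, 0.1734]
tool_rot: [-0.187, 0.982, 0.0, -0.001]
ft_force: [0.3, -0.3, -1.5]
grip_width: 0.0353
grasp_force: 61.0
```

```bash
python3 -c "
from h import *
to([.6119,-.0017,.15],111.5)
c=cap('wrist','w9');P=cloud(c);o=bot.get_obs()
t=o['eef_pos'];rect(P[seg(P,t[:2],.05,t[2]-.02,t[2]+.005)],'disc')
rect(P[seg(P,(.618,.053),.13,.056,.064)],'top')
q=P[seg(P,(.612,-.0017),.02,.085,.0975)]
if len(q)>5:rect(q,'spl')"
```

```text
tcp [ 0.5898 -0.0814  0.1734] toolz [-2.3e-03  3.0e-04 -1.0e+00] yang 111.57 shift [-0.2    0.264  0.093] turn z 0.003 F [ 0.3 -0.3 -1.5] J6 -0.51 t 17.6
disc 9625 [579.9 -82.4] [67.  50.8] 87.7 z 0.173
top 19927 [616.4  53.3] [201. 107.] 84.1 z 0.0615
spl 546 [612.   -2.1] [21.9 21.5] 66.7 z 0.0939
```

>>> drive_tool(slide=[[-0.06,0.08,0],[-0.13,0.17,0],[-0.18,0.24,0],[-0.2,0.265,0],[-0.2,0.265,0.05],[-0.2,0.265,0.12],[-0.2,0.265,0.15],[-0.2,0.265,0.15]], rotation=[[0,0,0],[0,0,0],[0,0,0],[0,0,0],[0,0,0],[0,0,0],[0,0,0],[0,0,0]])

```text
clock: 18.65
eef_pos: [0.6116, -0.0045, 0.136]
tool_rot: [-0.186, 0.982, 0.0, -0.001]
ft_force: [0.5, 0.4, -1.4]
grip_width: 0.0349
grasp_force: 60.9
```

```bash
python3 -c "
from h import *
to([.612,-.0017,.1095],111.5)"
```

```text
tcp [ 0.6116 -0.0045  0.136 ] toolz [-2.3e-03 -1.0e-04 -1.0e+00] yang 111.49 shift [-0.006  0.01   0.106] turn z -0.0 F [ 0.5  0.4 -1.4] J6 -0.38 t 18.65
```

>>> drive_tool(slide=[[-0.006,0.01,0],[-0.006,0.01,0.02],[-0.006,0.01,0.04],[-0.006,0.01,0.06],[-0.006,0.01,0.08],[-0.006,0.01,0.09],[-0.006,0.01,0.09],[-0.006,0.01,0.09]], rotation=[[0,0,0],[0,0,0],[0,0,0],[0,0,0],[0,0,0],[0,0,0],[0,0,0],[0,0,0]])

```text
clock: 19.65
eef_pos: [0.6131, -0.0008, 0.1147]
tool_rot: [-0.187, 0.982, -0.0, 0.0]
ft_force: [-0.5, -0.3, -1.8]
grip_width: 0.035
grasp_force: 60.9
```

```bash
python3 -c "
from h import *
to([.612,-.0017,.1095],111.5);print(bot.get_obs()['ft_torque'])"
```

```text
tcp [ 0.6131 -0.0008  0.1147] toolz [ 3.e-04  0.e+00 -1.e+00] yang 111.55 shift [ 0.005 -0.002  0.021] turn z 0.002 F [-0.5 -0.3 -1.8] J6 -0.38 t 19.65
[ 0.03594739  0.00314953 -0.03998582]
```

>>> drive_tool(slide=[[0.004,-0.002,0],[0.004,-0.002,0.01],[0.004,-0.002,0.02],[0.004,-0.002,0.03],[0.004,-0.002,0.04],[0.004,-0.002,0.045],[0.004,-0.002,0.045],[0.004,-0.002,0.045]], rotation=[[0,0,0],[0,0,0],[0,0,0],[0,0,0],[0,0,0],[0,0,0],[0,0,0],[0,0,0]])

```text
clock: 20.65
eef_pos: [0.6123, -0.0016, 0.1034]
tool_rot: [-0.187, 0.982, -0.0, 0.0]
ft_force: [-0.2, -0.2, -1.9]
grip_width: 0.0351
grasp_force: 60.9
```

```bash
python3 -c "
from h import *
to([.612,-.0017,.1095],111.5);print(bot.get_obs()['ft_torque'])"
```

```text
tcp [ 0.6123 -0.0016  0.1034] toolz [ 2.e-04  0.e+00 -1.e+00] yang 111.56 shift [ 0.001  0.    -0.024] turn z 0.002 F [-0.2 -0.2 -1.9] J6 -0.38 t 20.65
[-0.02645816  0.00242432  0.03154615]
```

The splines are meshed (underside at about 88 mm, no force). Pressing down.

>>> drive_tool(slide=[[0,0,0.015],[0,0,0.03],[0,0,0.045],[0,0,0.058],[0,0,0.068],[0,0,0.078],[0,0,0.086],[0,0,0.088]], rotation=[[0,0,0],[0,0,0],[0,0,0],[0,0,0],[0,0,0],[0,0,0],[0,0,0],[0,0,0]])

```text
clock: 21.65
eef_pos: [0.6121, -0.0016, 0.0828]
tool_rot: [-0.187, 0.982, -0.0, 0.0]
ft_force: [-4.5, -0.7, 8.6]
grip_width: 0.0352
grasp_force: 62.1
```

>>> drive_tool(slide=[[0,0,0.001],[0,0,0.002],[0,0,0.004],[0,0,0.006],[0,0,0.006],[0,0,0.006],[0,0,0.006],[0,0,0.006]], rotation=[[0,0,0],[0,0,0],[0,0,0],[0,0,0],[0,0,0],[0,0,0],[0,0,0],[0,0,0]])

```text
clock: 22.65
eef_pos: [0.6121, -0.0016, 0.0817]
tool_rot: [-0.187, 0.982, -0.0, 0.0]
ft_force: [-5.3, 1.0, 9.2]
grip_width: 0.0351
grasp_force: 62.2
```

>>> drive_tool(slide=[[0,0,0.002],[0,0,0.004],[0,0,0.006],[0,0,0.008],[0,0,0.008],[0,0,0.008],[0,0,0.008],[0,0,0.008]], rotation=[[0,0,0],[0,0,0],[0,0,0],[0,0,0],[0,0,0],[0,0,0],[0,0,0],[0,0,0]])

```text
clock: 23.65
eef_pos: [0.6121, -0.0016, 0.0814]
tool_rot: [-0.187, 0.982, -0.0, 0.001]
ft_force: [-8.1, -0.6, 17.7]
grip_width: 0.0349
grasp_force: 63.4
```

```bash
python3 - <<'E'
from h import *
c=cap('side');S=cloud(c);s=(.612,-.0017)
q=S[seg(S,s,.036,.07,.1)];print('disc top',np.round(np.histogram(q[:,2],bins=np.arange(.07,.1,.002)),3))
q=S[seg(S,(.618,.053),.1,.05,.067)];print('housing',np.median(q[:,2]))
q=S[seg(S,(.624,.107),.045,.09,.13)];print('mod',np.percentile(q[:,2],95))
to([.612,-.0017,.0815],111.5)
E
```

```text
Traceback (most recent call last):
ValueError: setting an array element with a sequence. The requested array has an inhomogeneous shape after 1 dimensions. The detected shape was (2,) + inhomogeneous part.
```

```bash
python3 - <<'E'
from h import *
c=cap('side','s9');S=cloud(c);s=(.612,-.0017)
q=S[seg(S,s,.036,.07,.1)];print('disc top',np.histogram(q[:,2],bins=np.arange(.07,.1,.002))[0])
q=S[seg(S,(.618,.053),.1,.05,.067)];print('housing',np.median(q[:,2]))
q=S[seg(S,(.624,.107),.045,.09,.13)];print('mod',np.percentile(q[:,2],95))
to([.612,-.0017,.0815],111.5)
cv2.imwrite('pics/s9c.png',cv2.resize(c['image'][130:290,270:430,::-1],(600,600),interpolation=2))
E
```

```text
disc top [ 27  31  26  29  50 134  72  17  17  13  29  20  26  26]
housing 0.06143811717436637
mod 0.10765709118326756
tcp [ 0.6121 -0.0016  0.0814] toolz [ 0.002  0.    -1.   ] yang 111.55 shift [ 0.001 -0.    -0.   ] turn z 0.002 F [-7.6 -0.2 17.3] J6 -0.38 t 23.75
```

View pics/s9c.png

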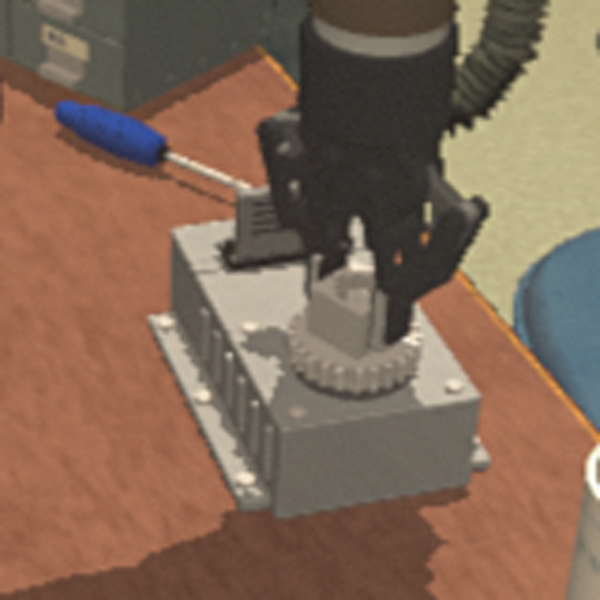

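The gear sits flat on the housing at px (355,360), with its disc top about 20 mm above the housing, which is fully home. The module is home behind it and the push is steady at 17 N.

```bash
python3 -c "
from workcell import bot
print(bot.job_done())"
```

```text
the job is handed in; nothing more can be done
None
```

I handed the job in at 23.8 s: the module is fully home in the slot and released, and the gear is meshed and fully home, still gripped and held down at about 17 N on the bottomed collar.

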